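# Sort the painter's tools into their trays

### The job

Sort the painter's things lying loose on the folding table into the three low black trays: lay both paintbrushes flat on the floor of the widest tray (side by side, not one on the other), lay the putty knife flat in the narrow undivided tray, and stand the two small steel tins in the tray with the divider, one tin in each bay. Keep the tins upright all the time, and leave the roll of masking tape where it lies.

Things in the scene. Friction and masses are not known exactly. Their poses are not given: they have to be found in the camera images.
- wide_brush: Wider flat paintbrush lying flat, loose, 80 g: wooden handle, steel ferrule, dark bristles (rigid). 150 mm long, 16 mm thick. Origin on the underside near the balance point; x points to the bristles, z up. Handle x = -75 to +15 mm, 22 mm wide, 14 mm thick (1 to 15 mm up); ferrule to x = 37, bristles to x = +75 mm, both 45 mm wide. Grip across the handle at the origin.
- small_brush: The narrower flat paintbrush, of the same make, length, thickness and axes as the wide one, loose, about 80 g, but handle 16 mm wide and head 25 mm wide.
- putty_knife: Putty knife lying flat, loose, 110 g: black plastic handle with two steel rivets, bright steel blade. 150 mm long. Origin on the underside near the balance point; x points to the blade's edge, z up. Handle x = -75 to +10 mm, 24 mm wide, 18 mm thick; blade x = 10 to 75 mm, 3 mm thick, flush with the underside, 42 mm wide at its end. Grip across the handle at the origin.
- tin_a: Small closed round steel tin standing upright, loose, about 180 g: 56 mm diameter, 60 mm tall, plain metal. Origin at the centre of its underside, z up. Identical to tin_b; either may go in either bay.
- tin_b: The other small round steel tin, identical to tin_a.
- wide_tray: The widest of the three low black plastic trays, undivided, fixed to the table: 148 mm along its x, 196 mm along its y (the long side), walls 20 mm high and 4 mm thick, floor 4 mm thick. Origin at the centre of its underside, z up. Both brushes belong here; they fit side by side with their length along the tray's y.
- narrow_tray: The narrow undivided black plastic tray, fixed: 94 mm along its x, 196 mm along its y, walls 20 mm high and 4 mm thick, floor 4 mm thick. Origin at the centre of its underside, z up. The putty knife belongs here, its length along the tray's y.
- bay_tray: Black plastic tray split in two by a divider, fixed: 110 mm along its x, 196 mm along its y, walls and divider 20 mm high, 4 mm thick, floor 4 mm thick. The divider lies at y = 0; the bays are each 102 x 92 mm inside, centred at y = +48 and -48 mm. Origin at the centre of its underside, z up. One tin stands in each bay.
- tape_roll: Roll of tan masking tape lying flat among the things, loose, about 120 g: 88 mm outside diameter, 72 mm hole, 24 mm high. Origin at the centre of its underside. Not to be moved.
There are look-alikes about, which are no part of the job. What is shaped like the tin_a but orange is not meant.

How it is judged:
By the outcome, as a careful person would: the job done as asked, in the order asked, and still so for the second after the job is handed in, with the robot touching nothing.
It also fails if it takes over 136 s, if anything falls off the work surface, if the arm or the gripper's body presses on something with over 40 N, if the wrist force passes 120 N, or if a joint passes its speed limit or range.

### The arm

A 7-joint arm with a two-finger parallel gripper is mounted at the origin on the work surface. World frame = base frame: x ahead of the robot, y to its left, z up, the work surface at z = 0. Lengths are in m, angles in rad, forces in N, time in s.
With the tool pointing down it reaches from about 0.35 to 0.9 m from the base axis. Payload 8.1 kg.
Tool frame: the origin (TCP) lies at the very end of the fingers, on their centre line; the grasp point (between the pads) lies r.pinch_z behind it (r.pinch_z is the distance from the TCP to the grasp point, in m); z points along the fingers, y is the line along which they close (so a half turn about z gives the same grasp; the last joint's range is limited). The gripper opens to 92 mm and grips with 3 to 60 N. Pads are 19 mm wide; open, the fingers measure 130 mm over their backs; the gripper's body (75 mm by 190 mm) begins 47 mm behind the grasp point.
Start: joints at [-1.247, 0.434, 0.025, 1.573, -0.012, 1.134, -0.075], TCP at [0.259, 0.569, 0.227] pointing down, gripper open.
Joint ranges: [-2.62, 2.62], [-0.44, 2.09], [-1.27, 1.32], [0.08, 2.57], [-1.32, 4.46], [0.12, 2], [-2.74, 2.74]. Speed limits (rad/s): [2.22, 2.22, 3.01, 3.01, 3.14, 3.14, 3.14].

### API

Orientations are given as a rotation vector (axis times angle).
In Python, from bench import r, eyes gives the robot as it stands.
- The arm moves only by the shell command python3 -m creep 'ROWS'. ROWS is JSON, a list of rows, each an object with "jaw": the closure, from -1 (fully open) to 1 (shut); "linear": the shift along the tool's x, y, z in m, a list of three; "delta_rot": the turn, a rotation vector about the tool's x, y, z in degrees, a list of three. In form: [{"jaw": jaw, "linear": [dx, dy, dz], "delta_rot": [rx, ry, rz]}, ...]. A call has exactly 5 rows; each row is the pose to reach, as a shift and turn from the pose commanded when the call began, along the tool's axes at that moment; what a row does not reach only later rows make up. A row lasts 1/10 s, in which the tool goes at most 50 mm and 8.59 degrees, less where a joint would pass 70% of its speed; a pose out of reach is approached as far as the arm can. A call with a gripper value outside its range is refused whole. The fingers move at their own pace and stop on an object; the grip force is fixed at half the most. Time passes only in rows, so rows that repeat a pose let the fingers close, or fill a call up. It gives the time, the measured TCP pose, the force, the opening and the grip force at its end, in the units of the state.
- r.observe(): the state, without advancing time (a new reading comes with each control period).
- eyes.snapshot(name): name is "side" or "top" or "wrist"; returns (picture, depth): 384x512x3 uint8, blue, green, red; 384x512 float32, m along the optical axis (not along the pixel's ray), 0 where there is no reading.
- eyes.get_calibration(name): a dict with "mtx" (3x3 intrinsics, pixels), "origin" and "orientation" of the camera in the world; the wrist camera has in their place "mount" (4x4, takes a point from camera to tool coordinates, whose origin is the TCP and whose axes are the flange's). Camera axes: x right, y down, z forward; pixel columns grow to the right and rows downward; lengths in m; the calibration is good to about 2 mm. A picture is of the moment at which its call begins: read the wrist's pose just before it. get_calibration takes no time and is no camera call.
- r.hand_in(): hands the job in; it is judged then, once.
The state is a dict: "time_s": time; "joint_pos": joint angles; "qvel": joint speeds; "joint_efforts": joint torques, N m; "position": TCP position; "tcp_rot": TCP orientation; "force": force on the tool from outside, world axes, zero at the start; "wrist_torque": the same for the moment, N m; "finger_gap": opening from 0.0 (shut) to 1.0 (fully open); "gripper_force": force on a finger pad.
Only numpy, scipy, OpenCV 4.12 (cv2) and the standard library are available. Lean on these libraries where they do the work, as an engineer would, in place of code of your own. Each camera call takes 0.05 s, during which the arm holds its last target. There are 200 camera calls.

## Working session

There is one attempt and no reset: what is moved stays moved. The work goes in short steps, Python scripts to look and compute and a shell command to move; the robot and the scene stay as the last step left them, time stands still between calls to the robot, and variables do not carry over. Pictures are saved under pics/ and viewed, at most 14 in all, crops included, and the job is handed in when it is done.

```bash
mkdir -p pics; ls; cat > h.py <<'E'
import numpy as np, cv2
from scipy.spatial.transform import Rotation as R
from bench import r, eyes
def cam(name):
    c=eyes.get_calibration(name); K=np.array(c["mtx"])
    if name=="wrist":
        s=r.observe(); T=np.eye(4); T[:3,:3]=R.from_rotvec(s["tcp_rot"]).as_matrix(); T[:3,3]=s["position"]
        M=T@np.array(c["mount"])
        return K,M
    o=np.array(c["orientation"]); M=np.eye(4)
    M[:3,:3]=o if o.shape==(3,3) else R.from_rotvec(o).as_matrix(); M[:3,3]=c["origin"]
    return K,M
def snap(name,tag):
    K,M=cam(name); p,d=eyes.snapshot(name)
    cv2.imwrite(f"pics/{tag}.png",p); np.savez(f"{tag}.npz",p=p,d=d,K=K,M=M); return p,d,K,M
def world(d,K,M):
    v,u=np.mgrid[:d.shape[0],:d.shape[1]]
    P=np.stack([(u-K[0,2])/K[0,0]*d,(v-K[1,2])/K[1,1]*d,d],-1)
    return P@M[:3,:3].T+M[:3,3]
def at_z(u,v,z,K,M):
    ray=M[:3,:3]@np.linalg.solve(K,[u,v,1]); return M[:3,3]+ray*(z-M[2,3])/ray[2]
E
python3 - <<'E'
from h import *
print(eyes.get_calibration("top"))
print(r.pinch_z, r.observe())
for n in("top","side"): 
    p,d,K,M=snap(n,n+"0")
    W=world(d,K,M); print(n,M.round(3).tolist(), W[192,256])
p=cv2.imread("pics/top0.png");cv2.imwrite("pics/top0b.png",cv2.resize(p,(800,600),interpolation=cv2.INTER_CUBIC))
E
```

```text
pics
{'mtx': array([[465.41983901,   0.        , 258.17458177],
       [  0.        , 465.41983901, 185.21176109],
       [  0.        ,   0.        ,   1.        ]]), 'origin': array([0.33011544, 0.06269746, 1.17545084]), 'orientation': array([-2.16723585,  2.159812  , -0.10971723])}
0.0188 {'time_s': 0.0, 'joint_pos': array([-1.24658567,  0.43523473,  0.02495501,  1.57408049, -0.01161233,
        1.13398878, -0.07511821]), 'qvel': array([ 5.55713912e-04,  6.57319740e-04,  1.86366940e-05, -6.40063241e-04,
       -1.01137498e-03,  5.05858938e-04, -1.69944865e-05]), 'joint_efforts': array([-9.25662462e-04, -6.67833567e+01,  9.84437875e-01, -3.14466190e+01,
       -6.06315164e-02,  4.25625255e-02,  1.19020106e-04]), 'position': array([0.25856149, 0.56845754, 0.22594388]), 'tcp_rot': array([-6.65428666e-01, -3.07009549e+00,  2.43816070e-03]), 'force': array([ 1.1718224 , -0.67950419, -0.01295715]), 'wrist_torque': array([-0.02484008, -0.03351198,  0.01718273]), 'gripper_force': 0.0, 'finger_gap': 0.9989278606334825}
top [[0.004, -0.994, 0.107, 0.33], [-1.0, -0.003, 0.006, 0.063], [-0.006, -0.107, -0.994, 1.175], [0.0, 0.0, 0.0, 1.0]] [0.43880213 0.07524129 0.00497313]
side [[0.81, -0.415, 0.415, -0.134], [-0.586, -0.561, 0.585, -0.775], [-0.01, -0.717, -0.697, 1.026], [0.0, 0.0, 0.0, 1.0]] [0.46621528 0.06260009 0.0129106 ]
```

View pics/top0b.png

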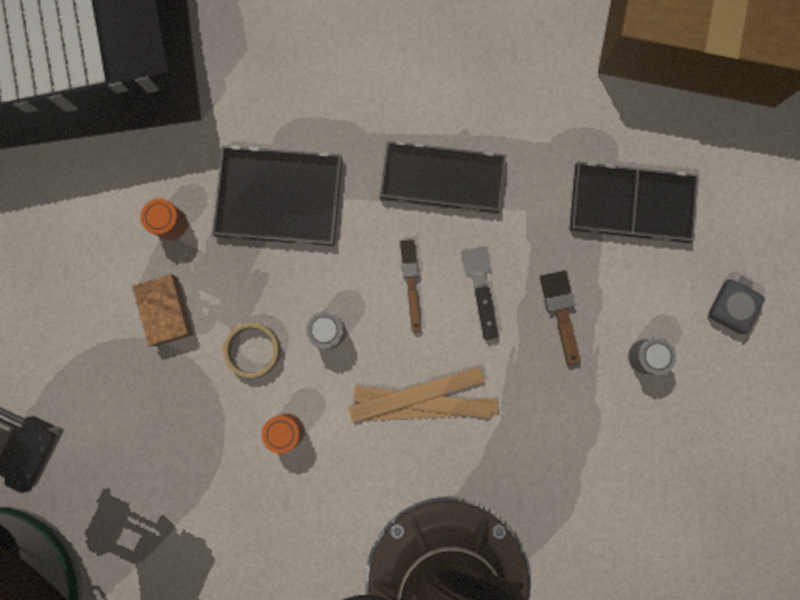

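View pics/side0.png

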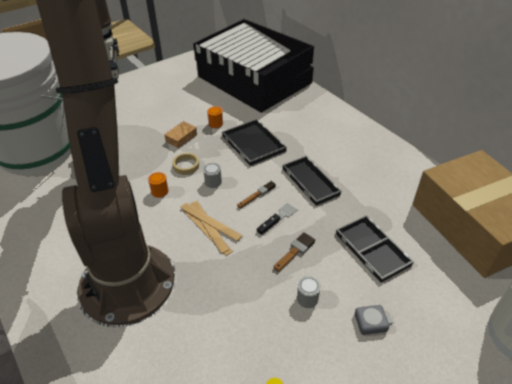

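Trays: wide at left (280,197), narrow in the middle (444,177) and bay at right (634,203) in the 800-px top view. Small brush is at (411,285), knife (481,293), wide brush (562,318), tins (325,331) and (656,357), tape (252,350). Next, an enlarged crop.

```bash
python3 - <<'E'
from h import *
p=cv2.imread("pics/top0.png")[85:245,130:460]
p=cv2.convertScaleAbs(p,alpha=1.6,beta=10)
cv2.imwrite("pics/crop0.png",cv2.resize(p,None,fx=2.4,fy=2.4,interpolation=cv2.INTER_CUBIC))
E
```

```text
(no output)
```

View pics/crop0.png

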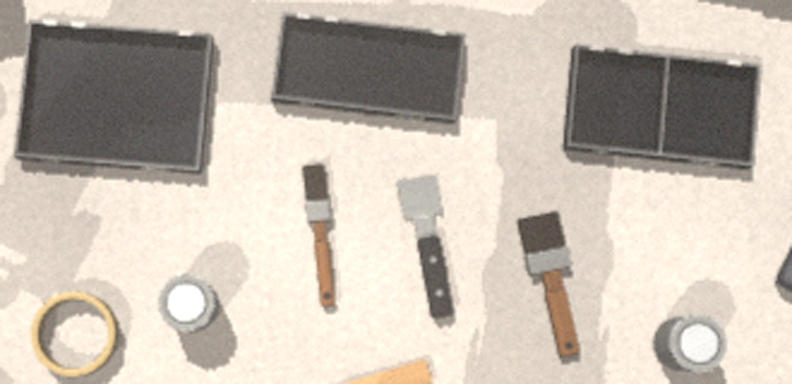

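```bash
cat > m.py <<'E'
from h import *
f=np.load("top0.npz");K,M=f["K"],f["M"]
def w(c,z): return at_z(130+c[0]/2.4-0.3,85+c[1]/2.4-0.3,z,K,M)[:2]
T={"wide":[(33,24),(213,35),(205,169),(17,158)],"narrow":[(286,14),(465,33),(457,117),(275,101)],"bay":[(574,46),(760,64),(752,162),(567,149)]}
for n,c in T.items():
    P=np.array([w(x,.02) for x in c]); s=[np.linalg.norm(P[i]-P[i-3]) for i in range(4)]
    y=(P[0]-P[1])+(P[3]-P[2])
    print(n,P.mean(0).round(4),"y-axis yaw from +Y deg",np.degrees(np.arctan2(-y[0],y[1])).round(1),np.round(s,3))
for n,a,b,za,zb in[("small",(315,166),(328,305),.014,.014),("knife",(418,179),(443,319),.003,.017),("wideb",(540,215),(569,357),.014,.014)]:
    A,B=w(a,za),w(b,zb); v=A-B; print(n,((A+B)/2).round(4),"yaw",np.degrees(np.arctan2(v[1],v[0])).round(1),np.linalg.norm(v).round(3))
for n,c in[("tinL",(187,301)),("tinR",(697,343))]: print(n,w(c,.06).round(4))
print("tape",w((75,334),.024))
E
python3 m.py
```

```text
wide [0.608  0.2725] y-axis yaw from +Y deg -3.3 [0.192 0.144 0.198 0.145]
narrow [0.641  0.0045] y-axis yaw from +Y deg -5.5 [0.191 0.091 0.192 0.095]
bay [ 0.5998 -0.3031] y-axis yaw from +Y deg -4.8 [0.197 0.106 0.193 0.111]
small [0.4617 0.0561] yaw 5.5 0.147
knife [ 0.4487 -0.0581] yaw 9.0 0.151
wideb [ 0.4096 -0.1863] yaw 10.4 0.15
tinL [0.3897 0.1905]
tinR [ 0.3497 -0.3167]
tape [0.35726724 0.30940955]
```

```bash
cat > plan.py <<'E'
# usage: plan.py "x y z theta" ... -> per-call shift/turn in the tool frame (theta = world angle of tool x, tool down)
import sys; from h import *
s=r.observe(); p=np.array(s["position"]); Q=R.from_rotvec(s["tcp_rot"])
for a in sys.argv[1:]:
    x,y,z,th=map(float,a.split()); t=np.array([x,y,z])
    G=R.from_euler("z",th,degrees=True)*R.from_euler("x",180,degrees=True)
    n=int(max(np.ceil(np.linalg.norm(t-p)/.24),np.ceil((Q.inv()*G).magnitude()/np.radians(42)),1))
    for i in range(n,0,-1):
        d=Q.inv().apply((t-p)/i).round(3); e=np.degrees((Q.inv()*G).as_rotvec()/i).round(1)
        p=p+Q.apply(d); Q=Q*R.from_rotvec(e,degrees=True); print(a,"|",d.tolist(),e.tolist())
E
python3 plan.py "0.406 -0.187 0.12 10.4" "0.406 -0.187 0.004 10.4"
```

```text
0.406 -0.187 0.12 10.4 | [-0.112, -0.157, 0.027] [-0.0, 0.0, 36.3]
0.406 -0.187 0.12 10.4 | [-0.183, -0.06, 0.027] [0.0, 0.0, 36.3]
0.406 -0.187 0.12 10.4 | [-0.183, 0.06, 0.026] [0.0, 0.0, 36.3]
0.406 -0.187 0.12 10.4 | [-0.112, 0.156, 0.027] [0.1, 0.1, 36.2]
0.406 -0.187 0.004 10.4 | [-0.0, -0.0, 0.116] [-0.1, -0.0, 0.0]
```

```bash
cat > /dev/null; python3 -m creep '[{"jaw":-1,"linear":[-0.022,-0.031,0.005],"delta_rot":[0,0,7.3]},{"jaw":-1,"linear":[-0.045,-0.063,0.011],"delta_rot":[0,0,14.5]},{"jaw":-1,"linear":[-0.067,-0.094,0.016],"delta_rot":[0,0,21.8]},{"jaw":-1,"linear":[-0.09,-0.126,0.022],"delta_rot":[0,0,29]},{"jaw":-1,"linear":[-0.112,-0.157,0.027],"delta_rot":[0,0,36.3]}]'
python3 plan.py "0.406 -0.187 0.12 10.4"
```

```text
time_s: 0.6
position: [0.2957, 0.3777, 0.1992]
tcp_rot: [-1.596, -2.706, 0.001]
force: [0.2, -0.5, 0.1]
finger_gap: 1.0
gripper_force: 0.0
0.406 -0.187 0.12 10.4 | [-0.183, -0.059, 0.026] [-0.0, 0.0, 36.2]
0.406 -0.187 0.12 10.4 | [-0.182, 0.06, 0.027] [0.0, 0.0, 36.2]
0.406 -0.187 0.12 10.4 | [-0.111, 0.156, 0.026] [0.0, 0.0, 36.1]
```

```bash
python3 -m creep '[{"jaw":-1,"linear":[-0.037,-0.012,0.005],"delta_rot":[0,0,7.2]},{"jaw":-1,"linear":[-0.073,-0.024,0.01],"delta_rot":[0,0,14.5]},{"jaw":-1,"linear":[-0.11,-0.035,0.016],"delta_rot":[0,0,21.7]},{"jaw":-1,"linear":[-0.146,-0.047,0.021],"delta_rot":[0,0,29]},{"jaw":-1,"linear":[-0.183,-0.059,0.026],"delta_rot":[0,0,36.2]}]' | head -1
python3 -m creep '[{"jaw":-1,"linear":[-0.036,0.012,0.005],"delta_rot":[0,0,7.2]},{"jaw":-1,"linear":[-0.073,0.024,0.011],"delta_rot":[0,0,14.5]},{"jaw":-1,"linear":[-0.109,0.036,0.016],"delta_rot":[0,0,21.7]},{"jaw":-1,"linear":[-0.146,0.048,0.022],"delta_rot":[0,0,29]},{"jaw":-1,"linear":[-0.182,0.06,0.027],"delta_rot":[0,0,36.2]}]' | head -1
python3 -m creep '[{"jaw":-1,"linear":[-0.03,0.04,0.007],"delta_rot":[0,0,8.5]},{"jaw":-1,"linear":[-0.06,0.085,0.014],"delta_rot":[0,0,17]},{"jaw":-1,"linear":[-0.085,0.12,0.02],"delta_rot":[0,0,25.5]},{"jaw":-1,"linear":[-0.111,0.156,0.026],"delta_rot":[0,0,34]},{"jaw":-1,"linear":[-0.111,0.156,0.026],"delta_rot":[0,0,36.1]}]'
python3 - <<'E'
from h import *
p,d,K,M=snap("wrist","w0")
import numpy as np
for n,(x,y) in {"wideb":(.4096,-.1863)}.items():
    q=np.linalg.inv(M)@[x,y,.014,1]; print(K@q[:3]/q[2])
E
python3 plan.py "0.406 -0.187 0.004 10.4"
```

```text
time_s: 1.1
time_s: 1.6
time_s: 2.1
position: [0.4092, -0.191, 0.1207]
tcp_rot: [3.125, 0.273, 0.001]
force: [-0.3, 0.7, 0.0]
finger_gap: 0.999
gripper_force: 0.0
[252.92146923 192.68711802   1.        ]
0.406 -0.187 0.004 10.4 | [-0.002, -0.001, 0.116] [0.1, 0.1, -0.2]
```

View pics/w0.png

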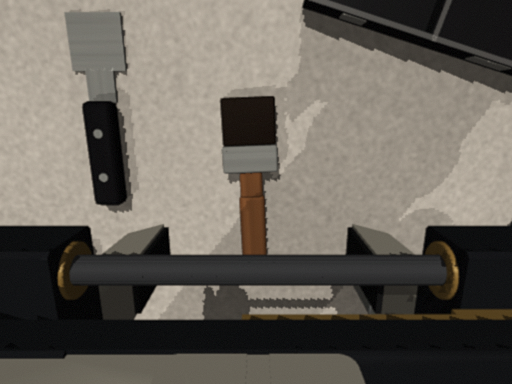

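The wrist view shows the wide brush centred (handle axis col ~252) and aligned, and the predicted origin (253,193) sits on the handle. Descend, grip, lift.

```bash
python3 -m creep '[{"jaw":-1,"linear":[-0.002,-0.001,0.03],"delta_rot":[0,0,0]},{"jaw":-1,"linear":[-0.002,-0.001,0.065],"delta_rot":[0,0,0]},{"jaw":-1,"linear":[-0.002,-0.001,0.095],"delta_rot":[0,0,0]},{"jaw":-1,"linear":[-0.002,-0.001,0.11],"delta_rot":[0,0,0]},{"jaw":-1,"linear":[-0.002,-0.001,0.116],"delta_rot":[0,0,0]}]' 
python3 -m creep '[{"jaw":1,"linear":[0,0,0],"delta_rot":[0,0,0]},{"jaw":1,"linear":[0,0,0],"delta_rot":[0,0,0]},{"jaw":1,"linear":[0,0,0],"delta_rot":[0,0,0]},{"jaw":1,"linear":[0,0,0],"delta_rot":[0,0,0]},{"jaw":1,"linear":[0,0,0],"delta_rot":[0,0,0]}]'
```

```text
time_s: 2.65
position: [0.4058, -0.1821, 0.0034]
tcp_rot: [-3.126, -0.298, 0.004]
force: [-0.4, 0.6, -0.7]
finger_gap: 1.003
gripper_force: 0.0
time_s: 3.15
position: [0.4073, -0.1838, 0.0052]
tcp_rot: [3.128, 0.295, 0.002]
force: [-0.6, 0.2, 1.1]
finger_gap: 0.612
gripper_force: 0.0
```

```bash
python3 -m creep '[{"jaw":1,"linear":[0,0,0],"delta_rot":[0,0,0]},{"jaw":1,"linear":[0,0,0],"delta_rot":[0,0,0]},{"jaw":1,"linear":[0,0,0],"delta_rot":[0,0,0]},{"jaw":1,"linear":[0,0,0],"delta_rot":[0,0,0]},{"jaw":1,"linear":[0,0,0],"delta_rot":[0,0,0]}]'
python3 plan.py "0.406 -0.185 0.13 10.4" "0.58 0.271 0.13 86.7"
```

```text
time_s: 3.65
position: [0.4068, -0.1839, 0.0047]
tcp_rot: [-3.128, -0.294, 0.0]
force: [0.1, 0.0, 1.1]
finger_gap: 0.23
gripper_force: 30.0
0.406 -0.185 0.13 10.4 | [-0.001, 0.001, -0.125] [-0.0, 0.0, 0.3]
0.58 0.271 0.13 86.7 | [0.085, -0.139, -0.0] [-0.0, 0.0, -25.4]
0.58 0.271 0.13 86.7 | [0.136, -0.089, -0.0] [-0.0, 0.0, -25.4]
0.58 0.271 0.13 86.7 | [0.161, -0.023, -0.0] [-0.0, 0.0, -25.5]
```

Gripped (gap 0.23 ≈ 21 mm, 30 N).

```bash
python3 -m creep '[{"jaw":1,"linear":[0,0,-0.015],"delta_rot":[0,0,0]},{"jaw":1,"linear":[0,0,-0.045],"delta_rot":[0,0,0]},{"jaw":1,"linear":[0,0,-0.08],"delta_rot":[0,0,0]},{"jaw":1,"linear":[0,0,-0.11],"delta_rot":[0,0,0]},{"jaw":1,"linear":[0,0,-0.125],"delta_rot":[0,0,0]}]' |tail -2
python3 -m creep '[{"jaw":1,"linear":[0.015,-0.025,0],"delta_rot":[0,0,-5]},{"jaw":1,"linear":[0.034,-0.055,0],"delta_rot":[0,0,-10]},{"jaw":1,"linear":[0.051,-0.083,0],"delta_rot":[0,0,-15]},{"jaw":1,"linear":[0.068,-0.111,0],"delta_rot":[0,0,-20]},{"jaw":1,"linear":[0.085,-0.139,0],"delta_rot":[0,0,-25.4]}]' |tail -2
python3 -m creep '[{"jaw":1,"linear":[0.027,-0.018,0],"delta_rot":[0,0,-5]},{"jaw":1,"linear":[0.054,-0.036,0],"delta_rot":[0,0,-10]},{"jaw":1,"linear":[0.082,-0.053,0],"delta_rot":[0,0,-15]},{"jaw":1,"linear":[0.109,-0.071,0],"delta_rot":[0,0,-20]},{"jaw":1,"linear":[0.136,-0.089,0],"delta_rot":[0,0,-25.4]}]' |tail -2
python3 -m creep '[{"jaw":1,"linear":[0.035,-0.005,0],"delta_rot":[0,0,-6]},{"jaw":1,"linear":[0.075,-0.01,0],"delta_rot":[0,0,-12]},{"jaw":1,"linear":[0.11,-0.015,0],"delta_rot":[0,0,-17]},{"jaw":1,"linear":[0.14,-0.02,0],"delta_rot":[0,0,-22]},{"jaw":1,"linear":[0.161,-0.023,0],"delta_rot":[0,0,-25.5]}]'
python3 - <<'E'
from h import *
p,d,K,M=snap("wrist","w1"); snap("top","top1")
f=cv2.imread("pics/top1.png")[70:190,110:300]; f=cv2.convertScaleAbs(f,alpha=1.6,beta=10); f=cv2.resize(f,None,fx=2.6,fy=2.6)
cv2.imwrite("pics/c1.png",np.vstack([cv2.resize(p,(400,300)),cv2.resize(f,(400,253))]))
E
python3 plan.py "0.58 0.271 0.13 86.7" "0.58 0.271 0.010 86.7"
```

```text
finger_gap: 0.233
gripper_force: 30.0
finger_gap: 0.235
gripper_force: 30.0
finger_gap: 0.227
gripper_force: 30.0
time_s: 5.65
position: [0.5781, 0.2757, 0.1292]
tcp_rot: [-2.272, -2.169, 0.0]
force: [0.0, -0.5, -1.0]
finger_gap: 0.234
gripper_force: 30.0
0.58 0.271 0.13 86.7 | [-0.006, 0.002, -0.001] [-0.0, -0.1, 0.7]
0.58 0.271 0.010 86.7 | [0.0, 0.0, 0.12] [-0.0, 0.0, -0.0]
```

View pics/c1.png

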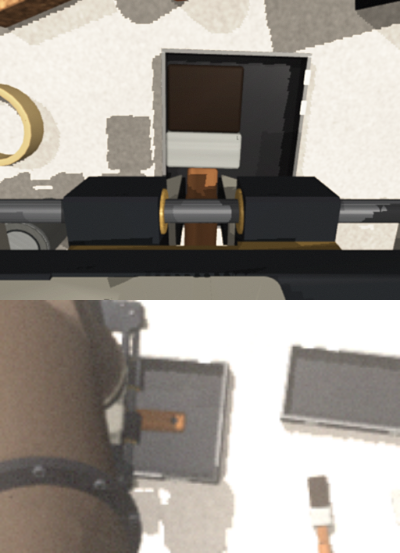

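The wide brush is held level, nose to the left of the tray, over the near half. Lowering it.

```bash
python3 -m creep '[{"jaw":1,"linear":[-0.004,0.002,0.025],"delta_rot":[0,0,0.5]},{"jaw":1,"linear":[-0.004,0.002,0.06],"delta_rot":[0,0,0.5]},{"jaw":1,"linear":[-0.004,0.002,0.09],"delta_rot":[0,0,0.5]},{"jaw":1,"linear":[-0.004,0.002,0.11],"delta_rot":[0,0,0.5]},{"jaw":1,"linear":[-0.004,0.002,0.116],"delta_rot":[0,0,0.5]}]'
python3 -m creep '[{"jaw":1,"linear":[0,0,0.002],"delta_rot":[0,0,0]},{"jaw":1,"linear":[0,0,0.004],"delta_rot":[0,0,0]},{"jaw":1,"linear":[0,0,0.004],"delta_rot":[0,0,0]},{"jaw":0.3,"linear":[0,0,0.004],"delta_rot":[0,0,0]},{"jaw":0.3,"linear":[0,0,0.004],"delta_rot":[0,0,0]}]'
python3 plan.py "0.582 0.271 0.010 86.7"
```

```text
time_s: 6.25
position: [0.5782, 0.2672, 0.0112]
tcp_rot: [-2.289, -2.151, 0.007]
force: [-0.6, 0.8, -0.6]
finger_gap: 0.23
gripper_force: 30.0
time_s: 6.75
position: [0.5806, 0.2693, 0.0106]
tcp_rot: [2.287, 2.153, 0.002]
force: [0.2, 0.2, 1.5]
finger_gap: 0.335
gripper_force: 0.0
0.582 0.271 0.010 86.7 | [0.002, 0.001, 0.001] [0.1, -0.0, -0.2]
```

```bash
python3 -m creep '[{"jaw":0.3,"linear":[0,0,-0.02],"delta_rot":[0,0,0]},{"jaw":0.3,"linear":[0,0,-0.05],"delta_rot":[0,0,0]},{"jaw":-1,"linear":[0,0,-0.08],"delta_rot":[0,0,0]},{"jaw":-1,"linear":[0,0,-0.11],"delta_rot":[0,0,0]},{"jaw":-1,"linear":[0,0,-0.12],"delta_rot":[0,0,0]}]' |tail -2
python3 plan.py "0.459 0.056 0.12 5.5"
```

```text
finger_gap: 0.562
gripper_force: 0.0
0.459 0.056 0.12 5.5 | [-0.11, -0.055, 0.006] [0.0, -0.2, 40.5]
0.459 0.056 0.12 5.5 | [-0.12, 0.03, 0.007] [0.1, -0.2, 40.5]
```

```bash
python3 -m creep '[{"jaw":-1,"linear":[-0.022,-0.011,0],"delta_rot":[0,0,8.1]},{"jaw":-1,"linear":[-0.044,-0.022,0],"delta_rot":[0,0,16.2]},{"jaw":-1,"linear":[-0.066,-0.033,0.002],"delta_rot":[0,0,24.3]},{"jaw":-1,"linear":[-0.088,-0.044,0.004],"delta_rot":[0,0,32.4]},{"jaw":-1,"linear":[-0.11,-0.055,0.006],"delta_rot":[0,0,40.5]}]' |tail -2
python3 -m creep '[{"jaw":-1,"linear":[-0.024,0.006,0],"delta_rot":[0,0,8.1]},{"jaw":-1,"linear":[-0.048,0.012,0],"delta_rot":[0,0,16.2]},{"jaw":-1,"linear":[-0.072,0.018,0.002],"delta_rot":[0,0,24.3]},{"jaw":-1,"linear":[-0.1,0.025,0.004],"delta_rot":[0,0,32.4]},{"jaw":-1,"linear":[-0.12,0.03,0.006],"delta_rot":[0,0,40.5]}]'
python3 - <<'E'
from h import *
p,d,K,M=snap("wrist","w2"); snap("top","top2")
f=cv2.imread("pics/top2.png")[70:190,110:300]; f=cv2.convertScaleAbs(f,alpha=1.6,beta=10); f=cv2.resize(f,None,fx=2.6,fy=2.6)
cv2.imwrite("pics/c2.png",np.vstack([cv2.resize(p,(400,300)),cv2.resize(f,(400,253))]))
q=np.linalg.inv(M)@[.4617,.0561,.014,1]; print((K@q[:3]/q[2])*400/512)
E
python3 plan.py "0.459 0.056 0.004 5.5"
```

```text
finger_gap: 0.977
gripper_force: 0.0
time_s: 8.25
position: [0.4556, 0.054, 0.1176]
tcp_rot: [-3.138, -0.141, 0.001]
force: [-0.6, 0.2, 0.5]
finger_gap: 1.001
gripper_force: 0.0
[200.87508214 146.50818894   0.78125   ]
0.459 0.056 0.004 5.5 | [0.005, -0.003, 0.113] [0.0, 0.1, -0.4]
```

View pics/c2.png

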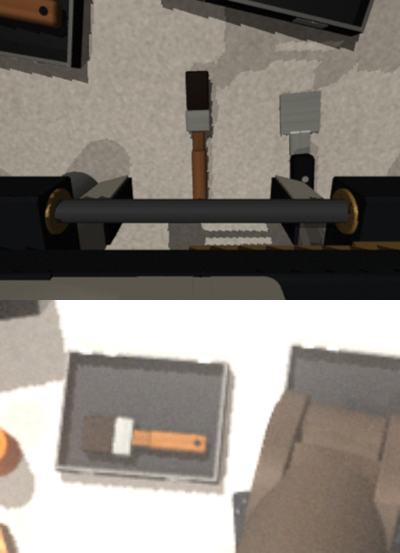

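Wide brush lies flat in the near half of the wide tray; the small brush is centred under the gripper (col ~199 of the reduced wrist view), and the right finger clears the knife.

```bash
python3 -m creep '[{"jaw":-1,"linear":[0.003,-0.002,0.03],"delta_rot":[0,0,0]},{"jaw":-1,"linear":[0.004,-0.003,0.065],"delta_rot":[0,0,0]},{"jaw":-0.3,"linear":[0.004,-0.003,0.095],"delta_rot":[0,0,0]},{"jaw":-0.3,"linear":[0.004,-0.003,0.11],"delta_rot":[0,0,0]},{"jaw":-0.3,"linear":[0.004,-0.003,0.113],"delta_rot":[0,0,0]}]' 
python3 -m creep '[{"jaw":1,"linear":[0,0,0],"delta_rot":[0,0,0]},{"jaw":1,"linear":[0,0,0],"delta_rot":[0,0,0]},{"jaw":1,"linear":[0,0,0],"delta_rot":[0,0,0]},{"jaw":1,"linear":[0,0,0],"delta_rot":[0,0,0]},{"jaw":1,"linear":[0,0,0],"delta_rot":[0,0,0]}]'
python3 -m creep '[{"jaw":1,"linear":[0,0,0],"delta_rot":[0,0,0]},{"jaw":1,"linear":[0,0,0],"delta_rot":[0,0,0]},{"jaw":1,"linear":[0,0,0],"delta_rot":[0,0,0]},{"jaw":1,"linear":[0,0,0],"delta_rot":[0,0,0]},{"jaw":1,"linear":[0,0,0],"delta_rot":[0,0,0]}]'
python3 plan.py "0.459 0.056 0.13 5.5" "0.644 0.266 0.13 86.7"
```

```text
time_s: 8.85
position: [0.4597, 0.059, 0.0031]
tcp_rot: [3.137, 0.155, -0.004]
force: [0.0, -0.9, -0.1]
finger_gap: 0.793
gripper_force: 0.0
time_s: 9.35
position: [0.4608, 0.059, 0.0052]
tcp_rot: [-3.138, -0.152, -0.001]
force: [-0.5, -0.0, -0.7]
finger_gap: 0.354
gripper_force: 0.0
time_s: 9.85
position: [0.4605, 0.0588, 0.0048]
tcp_rot: [-3.138, -0.152, -0.0]
force: [0.4, -0.2, 2.6]
finger_gap: 0.166
gripper_force: 30.0
0.459 0.056 0.13 5.5 | [-0.002, 0.003, -0.125] [-0.0, -0.0, 0.0]
0.644 0.266 0.13 86.7 | [0.102, -0.096, -0.0] [-0.0, -0.0, -40.6]
0.644 0.266 0.13 86.7 | [0.14, -0.006, -0.0] [-0.0, -0.0, -40.6]
```

```bash
python3 -m creep '[{"jaw":1,"linear":[0,0,-0.015],"delta_rot":[0,0,0]},{"jaw":1,"linear":[0,0,-0.045],"delta_rot":[0,0,0]},{"jaw":1,"linear":[0,0,-0.08],"delta_rot":[0,0,0]},{"jaw":1,"linear":[0,0,-0.11],"delta_rot":[0,0,0]},{"jaw":1,"linear":[0,0,-0.125],"delta_rot":[0,0,0]}]' |tail -2
python3 -m creep '[{"jaw":1,"linear":[0.02,-0.02,0],"delta_rot":[0,0,-8]},{"jaw":1,"linear":[0.04,-0.038,0],"delta_rot":[0,0,-16]},{"jaw":1,"linear":[0.06,-0.057,0],"delta_rot":[0,0,-24]},{"jaw":1,"linear":[0.08,-0.076,0],"delta_rot":[0,0,-32]},{"jaw":1,"linear":[0.1,-0.094,0],"delta_rot":[0,0,-40.5]}]' |tail -2
python3 -m creep '[{"jaw":1,"linear":[0.028,-0.001,0],"delta_rot":[0,0,-8]},{"jaw":1,"linear":[0.056,-0.002,0],"delta_rot":[0,0,-16]},{"jaw":1,"linear":[0.084,-0.003,0],"delta_rot":[0,0,-24]},{"jaw":1,"linear":[0.112,-0.005,0],"delta_rot":[0,0,-32]},{"jaw":1,"linear":[0.14,-0.006,0],"delta_rot":[0,0,-40.5]}]' 
python3 -m creep '[{"jaw":1,"linear":[0,0,0],"delta_rot":[0,0,0]},{"jaw":1,"linear":[0,0,0],"delta_rot":[0,0,0]},{"jaw":1,"linear":[0,0,0.01],"delta_rot":[0,0,0]},{"jaw":1,"linear":[0,0,0.02],"delta_rot":[0,0,0]},{"jaw":1,"linear":[0,0,0.02],"delta_rot":[0,0,0]}]' 
python3 plan.py "0.643 0.268 0.0095 86.7"
```

```text
finger_gap: 0.159
gripper_force: 30.0
finger_gap: 0.16
gripper_force: 30.0
time_s: 11.35
position: [0.6441, 0.2677, 0.1292]
tcp_rot: [-2.281, -2.16, 0.001]
force: [0.3, 0.0, -0.7]
finger_gap: 0.168
gripper_force: 30.0
time_s: 11.85
position: [0.6422, 0.2659, 0.1075]
tcp_rot: [-2.288, -2.151, 0.005]
force: [-0.1, 0.5, -0.7]
finger_gap: 0.16
gripper_force: 30.0
0.643 0.268 0.0095 86.7 | [0.002, 0.001, 0.098] [-0.2, 0.1, -0.2]
```

```bash
python3 -m creep '[{"jaw":1,"linear":[0,0.001,0.025],"delta_rot":[0,0,0]},{"jaw":1,"linear":[0,0.001,0.055],"delta_rot":[0,0,0]},{"jaw":1,"linear":[0,0.001,0.08],"delta_rot":[0,0,0]},{"jaw":1,"linear":[0,0.001,0.093],"delta_rot":[0,0,0]},{"jaw":1,"linear":[0,0.001,0.097],"delta_rot":[0,0,0]}]'
python3 -m creep '[{"jaw":1,"linear":[0,0,0],"delta_rot":[0,0,0]},{"jaw":1,"linear":[0,0,0.001],"delta_rot":[0,0,0]},{"jaw":0.45,"linear":[0,0,0.001],"delta_rot":[0,0,0]},{"jaw":0.45,"linear":[0,0,0.001],"delta_rot":[0,0,0]},{"jaw":0.45,"linear":[0,0,0.001],"delta_rot":[0,0,0]}]'
python3 -m creep '[{"jaw":0.45,"linear":[0,0,-0.02],"delta_rot":[0,0,0]},{"jaw":0.45,"linear":[0,0,-0.05],"delta_rot":[0,0,0]},{"jaw":-0.5,"linear":[0,0,-0.08],"delta_rot":[0,0,0]},{"jaw":-1,"linear":[0,0,-0.11],"delta_rot":[0,0,0]},{"jaw":-1,"linear":[0,0,-0.12],"delta_rot":[0,0,0]}]'
python3 plan.py "0.4455 -0.0585 0.12 9"
```

```text
time_s: 12.35
position: [0.6439, 0.2663, 0.0113]
tcp_rot: [-2.287, -2.152, 0.004]
force: [-1.4, 0.8, -0.6]
finger_gap: 0.161
gripper_force: 30.0
time_s: 12.85
position: [0.6452, 0.267, 0.0124]
tcp_rot: [2.287, 2.153, 0.002]
force: [-0.9, 1.3, -0.1]
finger_gap: 0.274
gripper_force: 0.0
time_s: 13.35
position: [0.6466, 0.2673, 0.1356]
tcp_rot: [2.286, 2.152, 0.008]
force: [0.4, -0.5, 0.0]
finger_gap: 0.49
gripper_force: 0.0
0.4455 -0.0585 0.12 9 | [-0.169, -0.091, 0.007] [0.1, -0.2, 38.8]
0.4455 -0.0585 0.12 9 | [-0.188, 0.035, 0.008] [0.1, -0.1, 38.7]
```

```bash
python3 -m creep '[{"jaw":-1,"linear":[-0.034,-0.018,0],"delta_rot":[0,0,7.8]},{"jaw":-1,"linear":[-0.068,-0.036,0],"delta_rot":[0,0,15.5]},{"jaw":-1,"linear":[-0.101,-0.055,0.002],"delta_rot":[0,0,23.3]},{"jaw":-1,"linear":[-0.135,-0.073,0.004],"delta_rot":[0,0,31]},{"jaw":-1,"linear":[-0.169,-0.091,0.007],"delta_rot":[0,0,38.8]}]' |tail -2
python3 -m creep '[{"jaw":-1,"linear":[-0.038,0.007,0],"delta_rot":[0,0,7.8]},{"jaw":-1,"linear":[-0.076,0.014,0],"delta_rot":[0,0,15.5]},{"jaw":-1,"linear":[-0.115,0.021,0.002],"delta_rot":[0,0,23.3]},{"jaw":-1,"linear":[-0.155,0.03,0.004],"delta_rot":[0,0,31]},{"jaw":-1,"linear":[-0.188,0.035,0.008],"delta_rot":[0,0,38.7]}]'
python3 - <<'E'
from h import *
p,d,K,M=snap("wrist","w3"); snap("top","top3")
f=cv2.imread("pics/top3.png")[70:190,110:300]; f=cv2.convertScaleAbs(f,alpha=1.6,beta=10); f=cv2.resize(f,None,fx=2.6,fy=2.6)
cv2.imwrite("pics/c3.png",np.vstack([cv2.resize(p,(400,300)),cv2.resize(f,(400,253))]))
q=np.linalg.inv(M)@[.4487,-.0581,.018,1]; print((K@q[:3]/q[2])*400/512)
E
python3 plan.py "0.4455 -0.0585 0.004 9"
```

```text
finger_gap: 0.924
gripper_force: 0.0
time_s: 14.35
position: [0.442, -0.0608, 0.1167]
tcp_rot: [3.133, 0.237, 0.001]
force: [0.7, -0.1, 0.4]
finger_gap: 1.001
gripper_force: 0.0
[200.68386617 147.01773261   0.78125   ]
0.4455 -0.0585 0.004 9 | [0.006, -0.003, 0.112] [0.0, 0.1, -0.6]
```

View pics/c3.png

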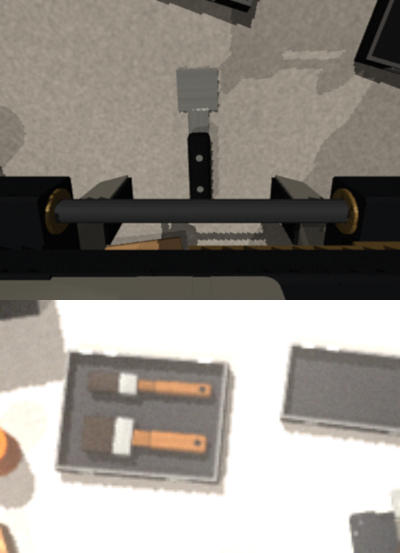

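Both brushes lie flat side by side; knife handle centred (col ~200). Gripping the knife.

```bash
python3 -m creep '[{"jaw":-1,"linear":[0.003,-0.002,0.03],"delta_rot":[0,0,0]},{"jaw":-1,"linear":[0.004,-0.003,0.065],"delta_rot":[0,0,-0.3]},{"jaw":-0.3,"linear":[0.004,-0.003,0.095],"delta_rot":[0,0,-0.3]},{"jaw":-0.3,"linear":[0.004,-0.003,0.109],"delta_rot":[0,0,-0.3]},{"jaw":-0.3,"linear":[0.004,-0.003,0.112],"delta_rot":[0,0,-0.3]}]' 
python3 -m creep '[{"jaw":1,"linear":[0,0,0],"delta_rot":[0,0,0]},{"jaw":1,"linear":[0,0,0],"delta_rot":[0,0,0]},{"jaw":1,"linear":[0,0,0],"delta_rot":[0,0,0]},{"jaw":1,"linear":[0,0,0],"delta_rot":[0,0,0]},{"jaw":1,"linear":[0,0,0],"delta_rot":[0,0,0]}]' |tail -2
python3 -m creep '[{"jaw":1,"linear":[0,0,0],"delta_rot":[0,0,0]},{"jaw":1,"linear":[0,0,0],"delta_rot":[0,0,0]},{"jaw":1,"linear":[0,0,0],"delta_rot":[0,0,0]},{"jaw":1,"linear":[0,0,0],"delta_rot":[0,0,0]},{"jaw":1,"linear":[0,0,0],"delta_rot":[0,0,0]}]'
python3 plan.py "0.4455 -0.0585 0.13 9" "0.641 0.0015 0.11 84.5"
```

```text
time_s: 14.95
position: [0.4458, -0.055, 0.0031]
tcp_rot: [-3.131, -0.258, 0.005]
force: [-0.9, 0.7, 0.7]
finger_gap: 0.789
gripper_force: 0.0
finger_gap: 0.353
gripper_force: 0.0
time_s: 15.95
position: [0.447, -0.0554, 0.005]
tcp_rot: [-3.131, -0.256, -0.001]
force: [-0.6, 1.1, 5.7]
finger_gap: 0.261
gripper_force: 30.0
0.4455 -0.0585 0.13 9 | [-0.002, 0.003, -0.125] [-0.0, -0.0, 0.3]
0.641 0.0015 0.11 84.5 | [0.101, -0.014, 0.01] [0.0, -0.0, -37.7]
0.641 0.0015 0.11 84.5 | [0.089, 0.05, 0.01] [0.0, -0.0, -37.8]
```

```bash
python3 -m creep '[{"jaw":1,"linear":[0,0,-0.015],"delta_rot":[0,0,0]},{"jaw":1,"linear":[0,0,-0.045],"delta_rot":[0,0,0]},{"jaw":1,"linear":[0,0,-0.08],"delta_rot":[0,0,0]},{"jaw":1,"linear":[0,0,-0.11],"delta_rot":[0,0,0]},{"jaw":1,"linear":[0,0,-0.125],"delta_rot":[0,0,0]}]' |tail -2
python3 -m creep '[{"jaw":1,"linear":[0.02,-0.003,0],"delta_rot":[0,0,-7.5]},{"jaw":1,"linear":[0.04,-0.006,0],"delta_rot":[0,0,-15]},{"jaw":1,"linear":[0.06,-0.009,0],"delta_rot":[0,0,-22.5]},{"jaw":1,"linear":[0.08,-0.011,0.005],"delta_rot":[0,0,-30]},{"jaw":1,"linear":[0.1,-0.014,0.01],"delta_rot":[0,0,-37.7]}]' |tail -2
python3 -m creep '[{"jaw":1,"linear":[0.018,0.01,0],"delta_rot":[0,0,-7.5]},{"jaw":1,"linear":[0.036,0.02,0.005],"delta_rot":[0,0,-15]},{"jaw":1,"linear":[0.06,0.034,0.01],"delta_rot":[0,0,-25]},{"jaw":1,"linear":[0.089,0.05,0.01],"delta_rot":[0,0,-33]},{"jaw":1,"linear":[0.089,0.05,0.01],"delta_rot":[0,0,-37.8]}]' |tail -2
python3 -m creep '[{"jaw":1,"linear":[0,0,0],"delta_rot":[0,0,0]},{"jaw":1,"linear":[0,0,0],"delta_rot":[0,0,0]},{"jaw":1,"linear":[0,0,0],"delta_rot":[0,0,0]},{"jaw":1,"linear":[0,0,0],"delta_rot":[0,0,0]},{"jaw":1,"linear":[0,0,0],"delta_rot":[0,0,0]}]'
python3 - <<'E'
from h import *
p,d,K,M=snap("wrist","w4")
c=np.array([.641,.0045]);a=np.radians(-5.5);B=np.array([[np.cos(a),-np.sin(a)],[np.sin(a),np.cos(a)]])
for k in [(-47,98),(47,98),(-47,0),(47,0)]:
    x=c+B@(np.array(k)/1e3); q=np.linalg.inv(M)@[*x,.02,1]; u=(K@q[:3]/q[2])[:2]; print(k,u.round()); cv2.circle(p,tuple(int(i) for i in u),3,(0,0,255),-1)
cv2.imwrite("pics/w4.png",p)
E
python3 plan.py "0.641 0.0015 0.0105 84.5"
```

```text
finger_gap: 0.258
gripper_force: 30.0
finger_gap: 0.255
gripper_force: 30.0
finger_gap: 0.259
gripper_force: 30.0
time_s: 17.95
position: [0.6402, 0.0057, 0.1099]
tcp_rot: [2.32, 2.118, 0.0]
force: [0.2, -0.3, -1.3]
finger_gap: 0.258
gripper_force: 30.0
(-47, 98) [192.  68.]
(47, 98) [324.  69.]
(-47, 0) [198. 201.]
(47, 0) [318. 201.]
0.641 0.0015 0.0105 84.5 | [-0.004, 0.001, 0.099] [0.0, -0.0, 0.3]
```

View pics/w4.png

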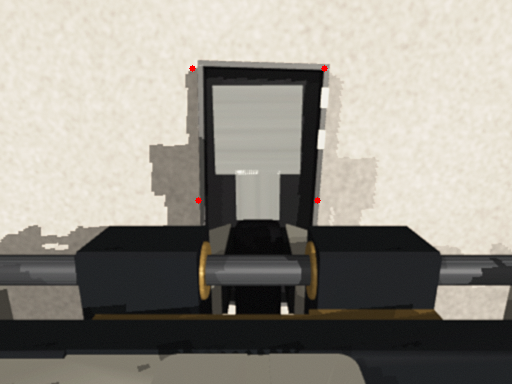

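Knife held straight; the tray's far corners (200,62),(328,65) are about 3 mm further +x/+y than my estimate, so I shift +3 mm and lower.

```bash
python3 -m creep '[{"jaw":1,"linear":[0,0.003,0.025],"delta_rot":[0,0,0]},{"jaw":1,"linear":[0,0.003,0.055],"delta_rot":[0,0,0]},{"jaw":1,"linear":[0,0.003,0.08],"delta_rot":[0,0,0]},{"jaw":1,"linear":[0,0.003,0.095],"delta_rot":[0,0,0]},{"jaw":1,"linear":[0,0.003,0.099],"delta_rot":[0,0,0]}]'
python3 -m creep '[{"jaw":1,"linear":[0,0,0],"delta_rot":[0,0,0]},{"jaw":1,"linear":[0,0,0.001],"delta_rot":[0,0,0]},{"jaw":0.34,"linear":[0,0,0.001],"delta_rot":[0,0,0]},{"jaw":0.34,"linear":[0,0,0.001],"delta_rot":[0,0,0]},{"jaw":0.34,"linear":[0,0,0.001],"delta_rot":[0,0,0]}]'
python3 -m creep '[{"jaw":0.34,"linear":[0,0,-0.02],"delta_rot":[0,0,0]},{"jaw":0.34,"linear":[0,0,-0.05],"delta_rot":[0,0,0]},{"jaw":-0.5,"linear":[0,0,-0.08],"delta_rot":[0,0,0]},{"jaw":-1,"linear":[0,0,-0.11],"delta_rot":[0,0,0]},{"jaw":-1,"linear":[0,0,-0.12],"delta_rot":[0,0,0]}]'
python3 plan.py "0.3897 0.1905 0.12 116" "0.3497 -0.3167 0.14 48"
```

```text
time_s: 18.5
position: [0.6423, 0.0054, 0.0092]
tcp_rot: [-2.318, -2.118, 0.003]
force: [-0.7, -0.0, -0.6]
finger_gap: 0.259
gripper_force: 30.0
time_s: 19.0
position: [0.6439, 0.0054, 0.0104]
tcp_rot: [2.319, 2.119, 0.001]
force: [0.2, 0.3, -0.0]
finger_gap: 0.326
gripper_force: 0.0
time_s: 19.5
position: [0.6452, 0.0052, 0.1333]
tcp_rot: [2.317, 2.117, 0.006]
force: [-0.3, -0.1, 0.2]
finger_gap: 0.541
gripper_force: 0.0
0.3897 0.1905 0.12 116 | [0.081, -0.136, 0.006] [0.1, 0.0, -15.6]
0.3897 0.1905 0.12 116 | [0.114, -0.109, 0.006] [0.2, 0.0, -15.6]
0.3497 -0.3167 0.14 48 | [-0.146, -0.086, -0.006] [0.0, 0.0, 22.7]
0.3497 -0.3167 0.14 48 | [-0.168, -0.023, -0.007] [0.0, 0.0, 22.7]
0.3497 -0.3167 0.14 48 | [-0.164, 0.044, -0.006] [0.0, 0.0, 22.6]
```

```bash
python3 plan.py "0.3497 -0.3167 0.135 85"
```

```text
0.3497 -0.3167 0.135 85 | [-0.174, -0.133, -0.002] [0.1, -0.0, -0.1]
0.3497 -0.3167 0.135 85 | [-0.173, -0.133, -0.001] [0.2, -0.1, -0.1]
```

```bash
python3 -m creep '[{"jaw":-1,"linear":[-0.035,-0.026,0],"delta_rot":[0,0,0]},{"jaw":-1,"linear":[-0.07,-0.053,0],"delta_rot":[0,0,0]},{"jaw":-1,"linear":[-0.105,-0.08,0],"delta_rot":[0,0,0]},{"jaw":-1,"linear":[-0.14,-0.107,0],"delta_rot":[0,0,0]},{"jaw":-1,"linear":[-0.174,-0.133,-0.002],"delta_rot":[0,0,-0.1]}]' |tail -2
python3 -m creep '[{"jaw":-1,"linear":[-0.035,-0.026,0],"delta_rot":[0,0,0]},{"jaw":-1,"linear":[-0.07,-0.053,0],"delta_rot":[0,0,0]},{"jaw":-1,"linear":[-0.105,-0.08,0],"delta_rot":[0,0,0]},{"jaw":-1,"linear":[-0.15,-0.116,0],"delta_rot":[0,0,0]},{"jaw":-1,"linear":[-0.173,-0.133,-0.002],"delta_rot":[0,0,-0.1]}]' |tail -2
python3 -m creep '[{"jaw":-1,"linear":[0,0,0],"delta_rot":[0,0,0]},{"jaw":-1,"linear":[0,0,0],"delta_rot":[0,0,0]},{"jaw":-1,"linear":[0,0,0],"delta_rot":[0,0,0]},{"jaw":-1,"linear":[0,0,0],"delta_rot":[0,0,0]},{"jaw":-1,"linear":[0,0,0],"delta_rot":[0,0,0]}]'
python3 - <<'E'
from h import *
p,d,K,M=snap("wrist","w5"); snap("top","top5")
f=cv2.imread("pics/top5.png")[85:245,110:450]; f=cv2.convertScaleAbs(f,alpha=1.6,beta=10)
q=np.linalg.inv(M)@[.3497,-.3167,.06,1]; u=(K@q[:3]/q[2]);print(u); cv2.circle(p,(int(u[0]),int(u[1])),3,(0,0,255),-1)
cv2.imwrite("pics/c5.png",np.vstack([cv2.resize(p,(400,300)),cv2.resize(f,(400,188))]))
E
python3 plan.py "0.3497 -0.3167 0.03 85"
```

```text
finger_gap: 0.97
gripper_force: 0.0
finger_gap: 1.001
gripper_force: 0.0
time_s: 21.0
position: [0.3483, -0.3157, 0.1335]
tcp_rot: [-2.313, -2.126, -0.0]
force: [1.1, -1.2, 0.9]
finger_gap: 1.0
gripper_force: 0.0
[258.70483014 206.60766582   1.        ]
0.3497 -0.3167 0.03 85 | [-0.001, 0.002, 0.104] [-0.0, -0.0, 0.1]
```

View pics/c5.png

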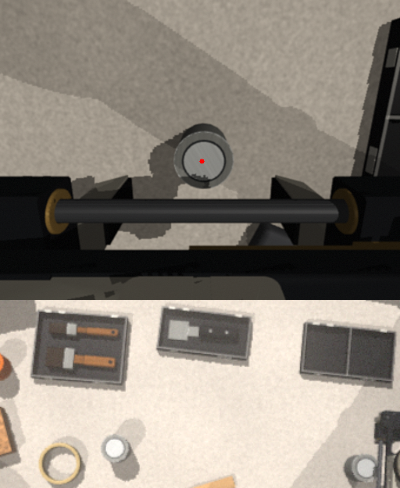

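The knife is flat in the narrow tray; predicted tin centre falls on the lid's centre. Gripping the right tin.

```bash
python3 -m creep '[{"jaw":-1,"linear":[-0.001,0.002,0.025],"delta_rot":[0,0,0]},{"jaw":-1,"linear":[-0.001,0.002,0.055],"delta_rot":[0,0,0]},{"jaw":-1,"linear":[-0.001,0.002,0.085],"delta_rot":[0,0,0]},{"jaw":-1,"linear":[-0.001,0.002,0.1],"delta_rot":[0,0,0]},{"jaw":-1,"linear":[-0.001,0.002,0.104],"delta_rot":[0,0,0]}]' 
python3 -m creep '[{"jaw":1,"linear":[0,0,0],"delta_rot":[0,0,0]},{"jaw":1,"linear":[0,0,0],"delta_rot":[0,0,0]},{"jaw":1,"linear":[0,0,0],"delta_rot":[0,0,0]},{"jaw":1,"linear":[0,0,0],"delta_rot":[0,0,0]},{"jaw":1,"linear":[0,0,0],"delta_rot":[0,0,0]}]' |tail -2
python3 -m creep '[{"jaw":1,"linear":[0,0,0],"delta_rot":[0,0,0]},{"jaw":1,"linear":[0,0,0],"delta_rot":[0,0,0]},{"jaw":1,"linear":[0,0,0],"delta_rot":[0,0,0]},{"jaw":1,"linear":[0,0,0],"delta_rot":[0,0,0]},{"jaw":1,"linear":[0,0,0],"delta_rot":[0,0,0]}]'
python3 plan.py "0.35 -0.3157 0.13 85" "0.597 -0.35 0.13 85" "0.597 -0.35 0.036 85"
```

```text
time_s: 21.6
position: [0.3487, -0.3168, 0.0281]
tcp_rot: [-2.313, -2.122, 0.001]
force: [0.0, 0.1, 0.2]
finger_gap: 0.999
gripper_force: 0.0
finger_gap: 0.609
gripper_force: 1.1
time_s: 22.6
position: [0.3499, -0.3178, 0.0302]
tcp_rot: [2.315, 2.123, 0.001]
force: [-0.8, 1.4, 6.2]
finger_gap: 0.603
gripper_force: 30.0
0.35 -0.3157 0.13 85 | [0.002, 0.0, -0.1] [0.1, 0.0, 0.0]
0.597 -0.35 0.13 85 | [-0.006, 0.125, -0.0] [-0.0, 0.0, 0.0]
0.597 -0.35 0.13 85 | [-0.007, 0.124, -0.0] [-0.0, 0.0, 0.0]
0.597 -0.35 0.036 85 | [0.0, 0.0, 0.094] [-0.0, 0.0, 0.0]
```

```bash
python3 -m creep '[{"jaw":1,"linear":[0,0,-0.015],"delta_rot":[0,0,0]},{"jaw":1,"linear":[0,0,-0.04],"delta_rot":[0,0,0]},{"jaw":1,"linear":[0,0,-0.07],"delta_rot":[0,0,0]},{"jaw":1,"linear":[0,0,-0.09],"delta_rot":[0,0,0]},{"jaw":1,"linear":[0,0,-0.1],"delta_rot":[0,0,0]}]' |tail -2
python3 -m creep '[{"jaw":1,"linear":[-0.001,0.015,0],"delta_rot":[0,0,0]},{"jaw":1,"linear":[-0.002,0.04,0],"delta_rot":[0,0,0]},{"jaw":1,"linear":[-0.003,0.065,0],"delta_rot":[0,0,0]},{"jaw":1,"linear":[-0.005,0.095,0],"delta_rot":[0,0,0]},{"jaw":1,"linear":[-0.006,0.125,0],"delta_rot":[0,0,0]}]' |tail -2
python3 -m creep '[{"jaw":1,"linear":[-0.001,0.03,0],"delta_rot":[0,0,0]},{"jaw":1,"linear":[-0.003,0.06,0],"delta_rot":[0,0,0]},{"jaw":1,"linear":[-0.005,0.09,0],"delta_rot":[0,0,0]},{"jaw":1,"linear":[-0.006,0.115,0],"delta_rot":[0,0,0]},{"jaw":1,"linear":[-0.007,0.124,0],"delta_rot":[0,0,0]}]' |tail -2
python3 -m creep '[{"jaw":1,"linear":[0,0,0],"delta_rot":[0,0,0]},{"jaw":1,"linear":[0,0,0],"delta_rot":[0,0,0]},{"jaw":1,"linear":[0,0,0.015],"delta_rot":[0,0,0]},{"jaw":1,"linear":[0,0,0.03],"delta_rot":[0,0,0]},{"jaw":1,"linear":[0,0,0.03],"delta_rot":[0,0,0]}]'
python3 - <<'E'
from h import *
p,d,K,M=snap("wrist","w6")
c=np.array([.5998,-.3031]);a=np.radians(-4.8);B=np.array([[np.cos(a),-np.sin(a)],[np.sin(a),np.cos(a)]])
for k in [(-55,98),(55,98),(-55,0),(55,0)]:
    x=c+B@(np.array(k)/1e3); q=np.linalg.inv(M)@[*x,.02,1]; u=(K@q[:3]/q[2])[:2]; cv2.circle(p,tuple(int(i) for i in u),3,(0,0,255),-1)
cv2.imwrite("pics/w6.png",p)
E
python3 plan.py "0.597 -0.35 0.035 85"
```

```text
finger_gap: 0.603
gripper_force: 30.0
finger_gap: 0.606
gripper_force: 30.0
finger_gap: 0.604
gripper_force: 30.0
time_s: 24.6
position: [0.5942, -0.3509, 0.0965]
tcp_rot: [-2.312, -2.119, 0.002]
force: [-0.1, -0.4, -1.7]
finger_gap: 0.605
gripper_force: 30.0
0.597 -0.35 0.035 85 | [0.001, 0.002, 0.063] [-0.2, -0.1, 0.0]
```

View pics/w6.png

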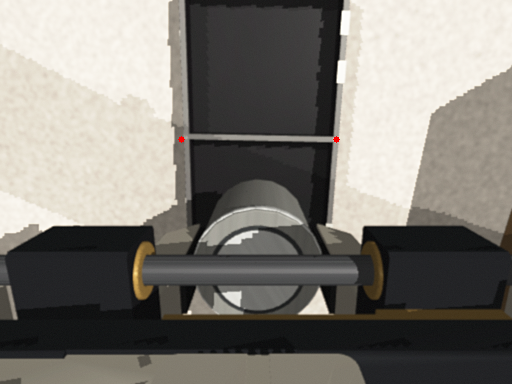

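The tin is upright over the right bay, divider at row ~136 (2 mm further than estimated). Lowering with +3 mm shift.

```bash
python3 -m creep '[{"jaw":1,"linear":[0.002,0.003,0.015],"delta_rot":[0,0,0]},{"jaw":1,"linear":[0.002,0.003,0.035],"delta_rot":[0,0,0]},{"jaw":1,"linear":[0.002,0.003,0.05],"delta_rot":[0,0,0]},{"jaw":1,"linear":[0.002,0.003,0.059],"delta_rot":[0,0,0]},{"jaw":1,"linear":[0.002,0.003,0.062],"delta_rot":[0,0,0]}]'
python3 -m creep '[{"jaw":1,"linear":[0,0,0],"delta_rot":[0,0,0]},{"jaw":1,"linear":[0,0,0],"delta_rot":[0,0,0]},{"jaw":1,"linear":[0,0,0],"delta_rot":[0,0,0]},{"jaw":1,"linear":[0,0,0],"delta_rot":[0,0,0]},{"jaw":1,"linear":[0,0,0],"delta_rot":[0,0,0]}]'
```

```text
time_s: 25.15
position: [0.599, -0.3501, 0.0363]
tcp_rot: [-2.314, -2.122, 0.001]
force: [-0.2, -0.2, -1.7]
finger_gap: 0.606
gripper_force: 30.0
time_s: 25.65
position: [0.5998, -0.3505, 0.0381]
tcp_rot: [2.315, 2.123, 0.001]
force: [0.2, -0.1, -2.1]
finger_gap: 0.604
gripper_force: 30.0
```

```bash
python3 -m creep '[{"jaw":1,"linear":[0,0,0.001],"delta_rot":[0,0,0]},{"jaw":1,"linear":[0,0,0.002],"delta_rot":[0,0,0]},{"jaw":1,"linear":[0,0,0.003],"delta_rot":[0,0,0]},{"jaw":1,"linear":[0,0,0.004],"delta_rot":[0,0,0]},{"jaw":1,"linear":[0,0,0.004],"delta_rot":[0,0,0]}]'
```

```text
time_s: 26.15
position: [0.5995, -0.3504, 0.0343]
tcp_rot: [-2.315, -2.123, -0.0]
force: [-2.1, 2.4, 5.1]
finger_gap: 0.606
gripper_force: 30.0
```

Contact (force z +7 N). Release and raise.

```bash
python3 -m creep '[{"jaw":-0.7,"linear":[0,0,0],"delta_rot":[0,0,0]},{"jaw":-0.7,"linear":[0,0,0],"delta_rot":[0,0,0]},{"jaw":-0.7,"linear":[0,0,0],"delta_rot":[0,0,0]},{"jaw":-0.7,"linear":[0,0,0],"delta_rot":[0,0,0]},{"jaw":-1,"linear":[0,0,0],"delta_rot":[0,0,0]}]'
python3 -m creep '[{"jaw":-1,"linear":[0,0,-0.01],"delta_rot":[0,0,0]},{"jaw":-1,"linear":[0,0,-0.03],"delta_rot":[0,0,0]},{"jaw":-1,"linear":[0,0,-0.06],"delta_rot":[0,0,0]},{"jaw":-1,"linear":[0,0,-0.09],"delta_rot":[0,0,0]},{"jaw":-1,"linear":[0,0,-0.1],"delta_rot":[0,0,0]}]'
python3 plan.py "0.3897 0.1905 0.135 85"
```

```text
time_s: 26.65
position: [0.5996, -0.3505, 0.0337]
tcp_rot: [2.315, 2.123, -0.0]
force: [-0.2, 0.8, -0.2]
finger_gap: 0.895
gripper_force: 0.0
time_s: 27.15
position: [0.601, -0.3518, 0.138]
tcp_rot: [2.312, 2.119, 0.003]
force: [0.5, -0.4, -0.6]
finger_gap: 1.002
gripper_force: 0.0
0.3897 0.1905 0.135 85 | [0.174, -0.086, 0.0] [0.1, 0.0, 0.0]
0.3897 0.1905 0.135 85 | [0.174, -0.086, 0.0] [0.1, 0.1, 0.0]
0.3897 0.1905 0.135 85 | [0.174, -0.086, 0.001] [0.1, 0.0, 0.0]
```

```bash
python3 -m creep '[{"jaw":-1,"linear":[0.035,-0.017,0],"delta_rot":[0,0,0]},{"jaw":-1,"linear":[0.07,-0.034,0],"delta_rot":[0,0,0]},{"jaw":-1,"linear":[0.105,-0.052,0],"delta_rot":[0,0,0]},{"jaw":-1,"linear":[0.14,-0.069,0],"delta_rot":[0,0,0]},{"jaw":-1,"linear":[0.174,-0.086,0],"delta_rot":[0,0,0]}]' |tail -2
python3 -m creep '[{"jaw":-1,"linear":[0.035,-0.017,0],"delta_rot":[0,0,0]},{"jaw":-1,"linear":[0.07,-0.034,0],"delta_rot":[0,0,0]},{"jaw":-1,"linear":[0.105,-0.052,0],"delta_rot":[0,0,0]},{"jaw":-1,"linear":[0.14,-0.069,0],"delta_rot":[0,0,0]},{"jaw":-1,"linear":[0.174,-0.086,0],"delta_rot":[0,0,0]}]' |tail -2
python3 -m creep '[{"jaw":-1,"linear":[0.035,-0.017,0],"delta_rot":[0,0,0]},{"jaw":-1,"linear":[0.08,-0.04,0],"delta_rot":[0,0,0]},{"jaw":-1,"linear":[0.125,-0.062,0],"delta_rot":[0,0,0]},{"jaw":-1,"linear":[0.174,-0.086,0],"delta_rot":[0,0,0]},{"jaw":-1,"linear":[0.174,-0.086,0],"delta_rot":[0,0,0]}]' |tail -2
python3 -m creep '[{"jaw":-1,"linear":[0,0,0],"delta_rot":[0,0,0]},{"jaw":-1,"linear":[0,0,0],"delta_rot":[0,0,0]},{"jaw":-1,"linear":[0,0,0],"delta_rot":[0,0,0]},{"jaw":-1,"linear":[0,0,0],"delta_rot":[0,0,0]},{"jaw":-1,"linear":[0,0,0],"delta_rot":[0,0,0]}]'
python3 - <<'E'
from h import *
p,d,K,M=snap("wrist","w7"); snap("top","top7")
f=cv2.imread("pics/top7.png")[85:245,110:450]; f=cv2.convertScaleAbs(f,alpha=1.6,beta=10)
q=np.linalg.inv(M)@[.3897,.1905,.06,1]; u=(K@q[:3]/q[2]);print(u); cv2.circle(p,(int(u[0]),int(u[1])),3,(0,0,255),-1)
cv2.imwrite("pics/c7.png",np.vstack([cv2.resize(p,(400,300)),cv2.resize(f,(400,188))]))
E
python3 plan.py "0.3897 0.1905 0.03 85"
```

```text
finger_gap: 0.999
gripper_force: 0.0
finger_gap: 1.0
gripper_force: 0.0
finger_gap: 1.0
gripper_force: 0.0
time_s: 29.15
position: [0.3881, 0.191, 0.1337]
tcp_rot: [2.317, 2.121, -0.0]
force: [-0.5, -0.0, 0.1]
finger_gap: 1.003
gripper_force: 0.0
[258.99481439 205.75302158   1.        ]
0.3897 0.1905 0.03 85 | [-0.001, 0.002, 0.104] [0.0, 0.0, -0.0]
```

View pics/c7.png

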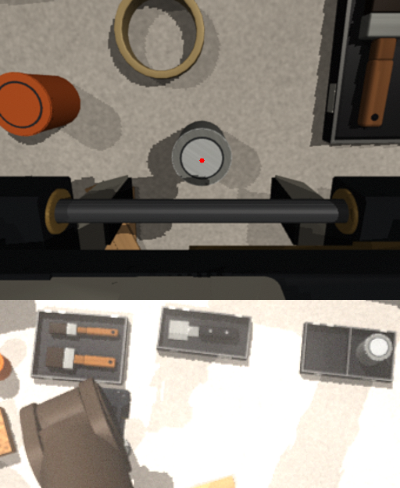

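Right tin stands in its bay; left tin centred under the dot. Gripping it.

```bash
python3 -m creep '[{"jaw":-1,"linear":[0,0.001,0.025],"delta_rot":[0,0,0]},{"jaw":-1,"linear":[0,0.001,0.055],"delta_rot":[0,0,0]},{"jaw":-1,"linear":[0,0.001,0.085],"delta_rot":[0,0,0]},{"jaw":-1,"linear":[0,0.001,0.1],"delta_rot":[0,0,0]},{"jaw":-1,"linear":[0,0.001,0.104],"delta_rot":[0,0,0]}]' 
python3 -m creep '[{"jaw":1,"linear":[0,0,0],"delta_rot":[0,0,0]},{"jaw":1,"linear":[0,0,0],"delta_rot":[0,0,0]},{"jaw":1,"linear":[0,0,0],"delta_rot":[0,0,0]},{"jaw":1,"linear":[0,0,0],"delta_rot":[0,0,0]},{"jaw":1,"linear":[0,0,0],"delta_rot":[0,0,0]}]' |tail -2
python3 -m creep '[{"jaw":1,"linear":[0,0,0],"delta_rot":[0,0,0]},{"jaw":1,"linear":[0,0,0],"delta_rot":[0,0,0]},{"jaw":1,"linear":[0,0,0],"delta_rot":[0,0,0]},{"jaw":1,"linear":[0,0,0],"delta_rot":[0,0,0]},{"jaw":1,"linear":[0,0,0],"delta_rot":[0,0,0]}]'
python3 plan.py "0.39 0.1905 0.15 85" "0.605 -0.254 0.15 85"
```

```text
time_s: 29.75
position: [0.3878, 0.191, 0.0283]
tcp_rot: [-2.316, -2.123, 0.005]
force: [0.8, 0.0, 0.7]
finger_gap: 0.999
gripper_force: 0.0
finger_gap: 0.612
gripper_force: 0.7
time_s: 30.75
position: [0.3889, 0.1921, 0.0302]
tcp_rot: [-2.315, -2.123, -0.001]
force: [-1.2, 0.1, 8.3]
finger_gap: 0.606
gripper_force: 30.0
0.39 0.1905 0.15 85 | [-0.001, 0.001, -0.12] [0.0, -0.0, 0.0]
0.605 -0.254 0.15 85 | [-0.142, 0.084, -0.0] [0.0, -0.0, 0.0]
0.605 -0.254 0.15 85 | [-0.141, 0.084, -0.0] [0.0, -0.0, 0.0]
0.605 -0.254 0.15 85 | [-0.142, 0.085, -0.0] [0.0, -0.0, 0.0]
```

```bash
python3 -m creep '[{"jaw":1,"linear":[0,0,-0.015],"delta_rot":[0,0,0]},{"jaw":1,"linear":[0,0,-0.045],"delta_rot":[0,0,0]},{"jaw":1,"linear":[0,0,-0.08],"delta_rot":[0,0,0]},{"jaw":1,"linear":[0,0,-0.11],"delta_rot":[0,0,0]},{"jaw":1,"linear":[0,0,-0.12],"delta_rot":[0,0,0]}]' |tail -2
python3 -m creep '[{"jaw":1,"linear":[-0.015,0.009,0],"delta_rot":[0,0,0]},{"jaw":1,"linear":[-0.042,0.025,0],"delta_rot":[0,0,0]},{"jaw":1,"linear":[-0.075,0.044,0],"delta_rot":[0,0,0]},{"jaw":1,"linear":[-0.108,0.064,0],"delta_rot":[0,0,0]},{"jaw":1,"linear":[-0.142,0.084,0],"delta_rot":[0,0,0]}]' |tail -2
python3 -m creep '[{"jaw":1,"linear":[-0.03,0.018,0],"delta_rot":[0,0,0]},{"jaw":1,"linear":[-0.058,0.034,0],"delta_rot":[0,0,0]},{"jaw":1,"linear":[-0.086,0.051,0],"delta_rot":[0,0,0]},{"jaw":1,"linear":[-0.114,0.068,0],"delta_rot":[0,0,0]},{"jaw":1,"linear":[-0.142,0.084,0],"delta_rot":[0,0,0]}]' |tail -2
python3 -m creep '[{"jaw":1,"linear":[-0.035,0.021,0],"delta_rot":[0,0,0]},{"jaw":1,"linear":[-0.07,0.042,0],"delta_rot":[0,0,0]},{"jaw":1,"linear":[-0.105,0.063,0],"delta_rot":[0,0,0]},{"jaw":1,"linear":[-0.13,0.078,0],"delta_rot":[0,0,0]},{"jaw":1,"linear":[-0.141,0.084,0],"delta_rot":[0,0,0]}]' |tail -2
python3 -m creep '[{"jaw":1,"linear":[0,0,0],"delta_rot":[0,0,0]},{"jaw":1,"linear":[0,0,0],"delta_rot":[0,0,0]},{"jaw":1,"linear":[0,0,0],"delta_rot":[0,0,0]},{"jaw":1,"linear":[0,0,0],"delta_rot":[0,0,0]},{"jaw":1,"linear":[0,0,0],"delta_rot":[0,0,0]}]'
python3 plan.py "0.605 -0.254 0.035 85"
```

```text
finger_gap: 0.604
gripper_force: 30.0
finger_gap: 0.606
gripper_force: 30.0
finger_gap: 0.605
gripper_force: 30.0
finger_gap: 0.605
gripper_force: 30.0
time_s: 33.25
position: [0.6031, -0.2522, 0.1499]
tcp_rot: [-2.314, -2.125, -0.001]
force: [-0.3, 0.8, -1.7]
finger_gap: 0.605
gripper_force: 30.0
0.605 -0.254 0.035 85 | [-0.002, 0.002, 0.115] [0.0, -0.0, 0.1]
```

```bash
python3 -m creep '[{"jaw":1,"linear":[-0.001,0.002,0.025],"delta_rot":[0,0,0]},{"jaw":1,"linear":[-0.001,0.002,0.055],"delta_rot":[0,0,0]},{"jaw":1,"linear":[-0.001,0.002,0.085],"delta_rot":[0,0,0]},{"jaw":1,"linear":[-0.001,0.002,0.105],"delta_rot":[0,0,0]},{"jaw":1,"linear":[-0.001,0.002,0.111],"delta_rot":[0,0,0]}]'
python3 -m creep '[{"jaw":1,"linear":[0,0,0],"delta_rot":[0,0,0]},{"jaw":1,"linear":[0,0,0.001],"delta_rot":[0,0,0]},{"jaw":1,"linear":[0,0,0.002],"delta_rot":[0,0,0]},{"jaw":1,"linear":[0,0,0.003],"delta_rot":[0,0,0]},{"jaw":1,"linear":[0,0,0.003],"delta_rot":[0,0,0]}]'
```

```text
time_s: 33.75
position: [0.6035, -0.2533, 0.0365]
tcp_rot: [-2.312, -2.122, 0.002]
force: [0.1, -0.2, -0.9]
finger_gap: 0.602
gripper_force: 30.0
time_s: 34.25
position: [0.6051, -0.2546, 0.0362]
tcp_rot: [2.315, 2.123, 0.001]
force: [1.1, 0.4, -1.6]
finger_gap: 0.605
gripper_force: 30.0
```

```bash
python3 -m creep '[{"jaw":1,"linear":[0,0,0.001],"delta_rot":[0,0,0]},{"jaw":1,"linear":[0,0,0.002],"delta_rot":[0,0,0]},{"jaw":1,"linear":[0,0,0.002],"delta_rot":[0,0,0]},{"jaw":1,"linear":[0,0,0.002],"delta_rot":[0,0,0]},{"jaw":1,"linear":[0,0,0.002],"delta_rot":[0,0,0]}]'
python3 -m creep '[{"jaw":-0.7,"linear":[0,0,0],"delta_rot":[0,0,0]},{"jaw":-0.7,"linear":[0,0,0],"delta_rot":[0,0,0]},{"jaw":-0.7,"linear":[0,0,0],"delta_rot":[0,0,0]},{"jaw":-0.7,"linear":[0,0,0],"delta_rot":[0,0,0]},{"jaw":-1,"linear":[0,0,0],"delta_rot":[0,0,0]}]'
python3 -m creep '[{"jaw":-1,"linear":[0,0,-0.01],"delta_rot":[0,0,0]},{"jaw":-1,"linear":[0,0,-0.03],"delta_rot":[0,0,0]},{"jaw":-1,"linear":[0,0,-0.06],"delta_rot":[0,0,0]},{"jaw":-1,"linear":[0,0,-0.09],"delta_rot":[0,0,0]},{"jaw":-1,"linear":[0,0,-0.12],"delta_rot":[0,0,0]}]'
python3 -m creep '[{"jaw":-1,"linear":[0,-0.03,-0.02],"delta_rot":[0,0,0]},{"jaw":-1,"linear":[0,-0.07,-0.02],"delta_rot":[0,0,0]},{"jaw":-1,"linear":[0,-0.11,-0.02],"delta_rot":[0,0,0]},{"jaw":-1,"linear":[0,-0.15,-0.02],"delta_rot":[0,0,0]},{"jaw":-1,"linear":[0,-0.17,-0.02],"delta_rot":[0,0,0]}]'
python3 - <<'E'
from h import *
snap("top","top8"); snap("side","side8")
f=cv2.imread("pics/top8.png")[85:245,110:450]; g=cv2.imread("pics/side8.png")[100:290,190:430]
cv2.imwrite("pics/c8.png",np.vstack([cv2.resize(cv2.convertScaleAbs(f,alpha=1.5),(560,264)),cv2.resize(cv2.convertScaleAbs(g,alpha=1.5),(560,330))]))
E
```

```text
time_s: 34.75
position: [0.605, -0.2546, 0.0343]
tcp_rot: [2.315, 2.123, 0.001]
force: [-1.1, 2.1, 5.7]
finger_gap: 0.605
gripper_force: 30.0
time_s: 35.25
position: [0.6049, -0.2546, 0.0336]
tcp_rot: [-2.315, -2.123, 0.0]
force: [-0.1, 0.7, -0.4]
finger_gap: 0.893
gripper_force: 0.0
time_s: 35.75
position: [0.6047, -0.2547, 0.1557]
tcp_rot: [2.316, 2.123, 0.0]
force: [0.8, -0.4, -0.1]
finger_gap: 0.999
gripper_force: 0.0
time_s: 36.25
position: [0.432, -0.2399, 0.1743]
tcp_rot: [-2.317, -2.12, -0.001]
force: [0.7, 0.2, 0.9]
finger_gap: 1.002
gripper_force: 0.0
```

View pics/c8.png

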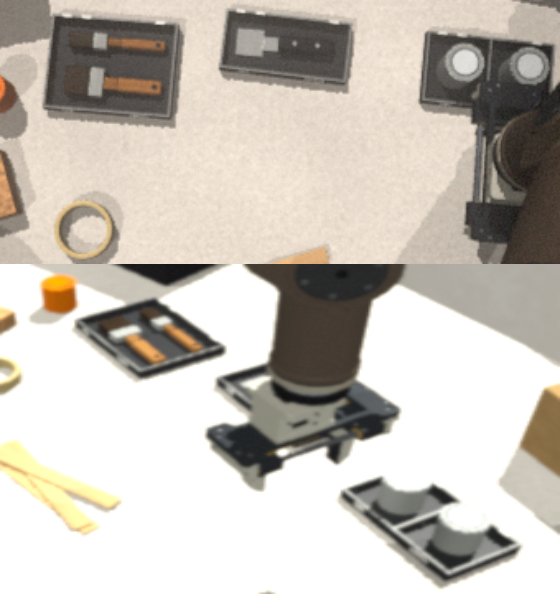

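Both brushes are flat side by side, the knife is in the narrow tray, one tin stands upright in each bay, and the tape is still in place at (83,229). Handing in.

```bash
python3 -c "
from bench import r
print(r.hand_in())"
```

```text
the job is handed in; nothing more can be done
None
```

The job is handed in at about 36 s: both brushes lie flat side by side in the wide tray, the putty knife lies flat in the narrow tray, one tin stands upright in each bay, and I left the tape roll where it was.

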